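# Fit the battery pack into the sloping stage controller and lock it

### The job

Put the grey battery pack with the orange grip bar into the open battery bay in the sloping face of the white controller and press it in until it snaps fully home, flush with the face. Then turn the red quarter-turn latch beside the bay as far as it goes, so that its metal tongue lies across the end of the pack, and let go. Do not disturb the medium bottle and the timer.

Things in the scene. Friction and masses are not known exactly. Their poses are not given: they have to be found in the camera images.
- pack: grey battery pack lying flat, 56 x 100 x 24 mm (x, y, z), bottom edges bevelled 4 mm, 0.13 to 0.2 kg; origin in the middle of its underside, z up. On top an orange grip bar, 16 mm thick (x), 60 mm long (y), from 24 to 45 mm above the origin: take it across x by this bar, at 20 to 60 N. It fits the bay either way round (half a turn about z)
- pack_rim (a point): point on the pack's z axis at the level of its flat grey top, 24 mm above its underside. Near the foot of each end face a ridge runs along x; in the bay it meets the sprung rollers when the top is still about 10 mm proud, passes them when pressed square to the face with 8 to 15 N, and the rollers then pull the pack down and keep it there
- bay: the open battery bay in the controller's face, fixed. Origin in the middle of its mouth, level with the face; z square out of the face (30 degrees from vertical, leaning to the robot), x up the slope, y along the face to the left. Mouth 60 mm (x) by 104 mm (y), floor 24 mm below the face: 2 mm of play on each side. A sprung roller in each end wall (+y, -y)
- console: white desk-top controller, black cheeks, face sloping up away from the robot at 30 degrees; 195 mm deep, 298 mm wide, 134 mm high at the back, fixed. Origin on the table under the middle of its face; z up, x to its back. From the bay's origin the face reaches 95 mm up and down the slope, 80 mm left, 200 mm right; cheeks 3 mm higher
- latch (a joint): quarter-turn latch on the face, 74 mm right (-y) of the bay's middle, turning about the bay's z: 0 open (tongue and red wing point up the slope), 1.57 locked (they point left, the tongue 2 mm above the end of the seated pack); positive is anticlockwise looking at the face. Stays where it is left (0.04 N m friction); a pack standing proud blocks it
- latch_grip (a point): middle of the red wing of the latch, on its turning axis, 17 mm above the face; the wing is 60 mm long, 12 mm thick and spans 7 to 27 mm above the face. Its x axis runs along the wing to the tongue, its z axis is the turning axis
- latch_tongue (a point): near the end of the aluminium tongue of the latch, 40 mm from the turning axis, 4.5 mm above the face
- medium: bystander: small bottle of pink medium with a blue cap, 44 mm across, 88 mm high; origin in the middle of its foot
- bench_timer: bystander: white bench timer, 41 x 68 x 55 mm; origin in the middle of its foot
Mind the look-alikes: they are no part of the job. Leave any green look-alike of the pack alone.

How it is judged:
On the way:
1. the pack is pressed home: its top flush with the face within 2 mm, square in the bay, while the latch is still open (z of pack_rim in the frame of bay below 0.002 m and distance between pack_rim and bay below 0.006 m and angle between the z axis of pack and the z axis of bay, either way round below 0.04 rad and value of joint latch below 0.5 rad), for 0.2 s.
At the end, for the whole second after the job is handed in: the pack stands in the bay with its top flush with the face (less than 2 mm proud, centred within 6 mm, tilted less than 0.04 rad against the face), at rest, and the latch is turned to more than 1.3 rad, its tongue across the end of the pack (z of pack_rim in the frame of bay below 0.002 m and distance between pack_rim and bay below 0.006 m and angle between the z axis of pack and the z axis of bay, either way round below 0.04 rad and value of joint latch above 1.3 rad and linear speed of pack below 0.02 m/s); the robot touches nothing.
It fails at once if the medium bottle is shifted by more than 30 mm or tipped (distance of medium from where it was at the start of the episode above 0.03 m or angle between medium's own z axis and vertical above 0.5 rad).
It fails at once if the timer is shifted by more than 30 mm or tipped (distance of bench_timer from where it was at the start of the episode above 0.03 m or angle between bench_timer's own z axis and vertical above 0.5 rad).
It also fails if it takes over 51 s, if anything falls off the work surface, if the arm or the gripper's body presses on something with over 40 N, if the wrist force passes 120 N, or if a joint passes its speed limit or range.

### The arm

A 6-joint arm with a two-finger parallel gripper is mounted at the origin on a cart in front of the work surface, level with it; the furniture and walls round the work are solid. World frame = base frame: x ahead of the robot, y to its left, z up, the work surface at z = 0. Lengths are in m, angles in rad, forces in N, time in s.
With the tool pointing down it reaches from about 0.3 to 0.775 m from the base axis. Payload 14.6 kg.
Tool frame: the origin (TCP) lies on the front face of the gripper's body, between the roots of the fingers; the fingertips stand 97 mm ahead of it and the grasp point (between the pads) lies 78 mm ahead of it; z points along the fingers, x is the direction in which the jaws open and shut, and the axes are right-handed (so a half turn about z gives the same grasp; the last joint's range is limited). The gripper opens to 94 mm and grips with 3 to 60 N. Pads are 16 mm wide; open, the fingers measure 119 mm over their backs; the gripper's body (75 mm by 177 mm) begins 78 mm behind the grasp point.
Start: joints at [-1.383, 0.3, 1.521, -0, 1.321, -0.067], TCP at [0.139, -0.532, 0.303] pointing down, gripper open.
Joint ranges: [-3.03, 3.03], [-0.79, 2.21], [0.23, 2.52], [-1.04, 4.18], [0, 3.07], [-2.55, 2.55]. Speed limits (rad/s): [2.22, 2.22, 2.57, 3.14, 3.14, 3.14].

### API

Orientations are given as [roll, pitch, yaw] about the fixed x, y, z axes, in that order (R = Rz(yaw) Ry(pitch) Rx(roll)).
In Python, from station import sensors, camera, ctrl gives the robot as it stands.
- The arm moves only by the tool move_arm, never from a script. Its argument "rows" is text: rows parted by semicolons, each of 6 numbers parted by spaces: the shift along the tool's x, y, z in mm, then the turn, a rotation vector about the tool's x, y, z in rad. In form: x y z wx wy wz; .... A call has 1 to 20 rows; each row shifts and turns the pose as measured when the row begins, along the tool's axes as they then stand; what a row does not reach is not made up. A row lasts 1/8 s, in which the tool goes at most 62.5 mm and 10.7 degrees, less where a joint would pass 70% of its speed; a pose out of reach is approached as far as the arm can. A call with a gripper value outside its range is refused whole. "grip" is the opening, from -1 (shut) to 1 (fully open), set as the call begins (left out, the last holds). The fingers move at their own pace and stop on an object; "newtons" is the grip in N (left out, the last holds). Time passes only in rows, so rows that do not move let the fingers close. It gives the time, the measured TCP pose, the force and the opening at its end, in the units of the state.
- sensors.get_obs(): the state, without advancing time (a new reading comes with each control period).
- camera(name): name is "scene" or "top" or "wrist"; returns a dict with "color" (384x512x3 uint8, blue, green, red), "z_map" (384x512 float32, m along the optical axis (not along the pixel's ray), 0 where there is no reading), "mtx" (3x3 intrinsics, pixels), "position" and "attitude" of the camera in the world; the wrist camera has in their place "hand_eye" (4x4, takes a point from camera to tool coordinates, whose origin is the TCP and whose axes are the tool frame's). Camera axes: x right, y down, z forward; pixel columns grow to the right and rows downward; lengths in m; the calibration is good to about 2 mm. A picture is of the moment at which its call begins: read the wrist's pose just before it.
- ctrl.hand_in(): hands the job in, once; it reports no verdict.
The state is a dict: "time_s": time; "qpos": joint angles; "joint_vel": joint speeds; "tau": joint torques, N m; "ee_pos": TCP position; "eef_rot": TCP orientation; "force": force on the tool from outside, world axes, zero at the start; "moment": the same for the moment, N m; "grip_width": finger opening in m.
Only numpy, scipy, OpenCV 4.12 (cv2) and the standard library are available. Lean on these libraries where they do the work, as an engineer would, in place of code of your own. Each camera call takes 0.05 s, during which the arm holds its last target.

## Working session

There is one attempt and no reset: what is moved stays moved. The work goes in short steps, Python scripts to look and compute and a tool call to move; the robot and the scene stay as the last step left them, time stands still between calls to the robot, and variables do not carry over. Pictures are saved under pics/ and viewed, and the job is handed in when it is done.

Besides the shell and the picture viewer there is one more tool, called as a command line: name --argument value ..., lists and objects as JSON in quotes. move_arm: Moves the arm, as the interface text tells. Its arguments: {"type":"object","properties":{"rows":{"type":"string"},"grip":{"type":"number"},"newtons":{"type":"number"}},"required":["rows"]}

```bash
mkdir -p pics; ls; python3 - <<'E'
from station import sensors, camera, ctrl
import cv2,numpy as np
print(sensors.get_obs())
for n in("scene","top","wrist"):
    c=camera(n); cv2.imwrite(f"pics/{n}0.png",c["color"]); np.savez(f"/tmp/{n}0.npz",**c)
    print(n,c["mtx"].tolist(),c.get("position"),c.get("attitude"),c.get("hand_eye"))
E
```

```text
pics
{'time_s': 0.0, 'qpos': array([-1.38261537e+00,  3.00475837e-01,  1.52160300e+00, -2.15908987e-05,
        1.32070233e+00, -6.65965776e-02]), 'joint_vel': array([ 0.00051948,  0.00150694,  0.00014998, -0.00040792, -0.00072133,
        0.00015611]), 'tau': array([ 1.92975247e-03, -5.31812096e+01, -3.52735806e+01,  7.08930963e-02,
        2.44248100e-02, -5.76898401e-05]), 'ee_pos': array([ 0.1385824 , -0.53209122,  0.30207439]), 'eef_rot': array([-3.14153443e+00,  1.18726969e-03, -1.31601340e+00]), 'force': array([-0.55302582, -0.84144096, -0.49130215]), 'moment': array([ 0.02272588,  0.01107964, -0.02781541]), 'grip_width': 0.09404519883208078}
scene [[481.39000105378375, 0.0, 252.98066251047678], [0.0, 481.39000105378375, 199.1760080004065], [0.0, 0.0, 1.0]] [ 0.56954327 -1.12929485  0.70443499] [-2.08771437 -0.01394552  0.07169065] None
top [[362.9373386634134, 0.0, 253.60685002815652], [0.0, 362.9373386634134, 188.1685582795256], [0.0, 0.0, 1.0]] [ 0.39238984 -0.04305155  0.93469061] [-3.00633016e+00  2.33502357e-03 -1.54821481e+00] None
wrist [[270.20579533301463, 0.0, 259.05431854401127], [0.0, 270.20579533301463, 193.5573859055821], [0.0, 0.0, 1.0]] None None [[ 9.99999932e-01  1.75413314e-04  3.25031713e-04  7.39404703e-04]
 [-2.46033115e-04  9.72717063e-01  2.31994513e-01 -6.68304389e-02]
 [-2.75468967e-04 -2.31994577e-01  9.72717040e-01 -8.36317148e-02]
 [ 0.00000000e+00  0.00000000e+00  0.00000000e+00  1.00000000e+00]]
```

View pics/scene0.png

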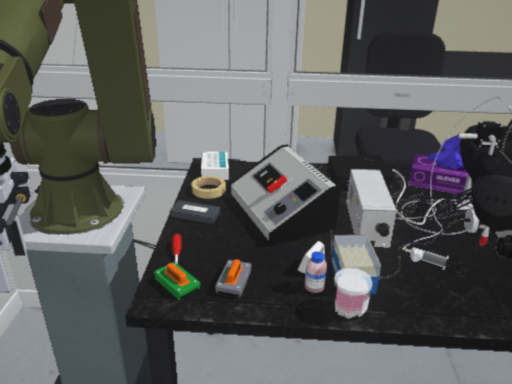

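View pics/top0.png

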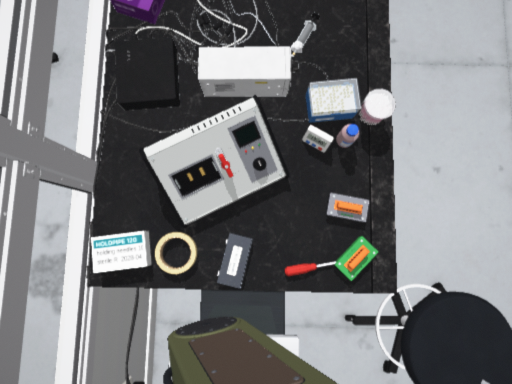

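View pics/wrist0.png

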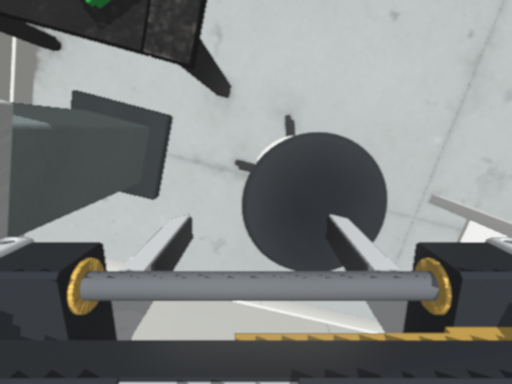

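The candidates are:
- Grey pack with an orange bar, top view (348,207) and scene view (234,277).
- Green look-alike, top (356,258).
- Dark barless box with a white label, top (236,261).

By the description I choose the grey one at (348,207). Next is a close crop to check it, then measurement.

```bash
cat > h.py <<'E'
import numpy as np,cv2
from scipy.spatial.transform import Rotation as R
def rpy(a): return R.from_euler('xyz',a).as_matrix()
def pts(c,P,Rm):
    K=c["mtx"];z=c["z_map"];v,u=np.mgrid[:z.shape[0],:z.shape[1]]
    p=np.stack([(u-K[0,2])/K[0,0]*z,(v-K[1,2])/K[1,1]*z,z],-1)
    return p@Rm.T+P
def world(c,obs=None):
    if "position" in c: return pts(c,np.array(c["position"]),rpy(c["attitude"]))
    H=np.array(c["hand_eye"]);Rt=rpy(obs["eef_rot"])
    return pts(c,obs["ee_pos"]+Rt@H[:3,3],Rt@H[:3,:3])
E
python3 - <<'E'
from h import *
c=dict(np.load("/tmp/top0.npz"));W=world(c);im=c["color"]
cr=cv2.resize(im[90:290,140:400],None,fx=3,fy=3,interpolation=cv2.INTER_CUBIC)[:600,:780]
cv2.imwrite("pics/crop0.png",cr)
for n,(u,v) in dict(pack=(348,207),packgrey=(335,205),tableR=(300,220),bay=(188,180),bayfl=(203,168),latch=(225,163),cap=(352,130),timer=(318,138),face1=(165,155),face2=(190,210),face3=(270,175),top=(235,110)).items(): print(n,W[v,u].round(4))
# face plane
m=np.zeros(im.shape[:2],bool)
from itertools import product
poly=np.array([[150,150],[240,105],[280,172],[190,218]])
mm=cv2.fillPoly(np.zeros(im.shape[:2],np.uint8),[poly],1).astype(bool)&(im.min(2)>110)&(c["z_map"]>0)
P=W[mm]
best=None
rng=np.random.default_rng(0)
for _ in range(400):
    a=P[rng.choice(len(P),3)];n=np.cross(a[1]-a[0],a[2]-a[0]);l=np.linalg.norm(n)
    if l<1e-5: continue
    n/=l;k=abs((P-a[0])@n)<.003
    if best is None or k.sum()>best.sum():best=k
Q=P[best];n=np.linalg.svd(Q-Q.mean(0))[2][2];n*=np.sign(n[2]);print("plane",n,Q.mean(0),best.sum(),len(P),np.degrees(np.arccos(n[2])),"yaw",np.degrees(np.arctan2(-n[1],-n[0])))
# orange bar
hsv=cv2.cvtColor(im,cv2.COLOR_BGR2HSV)
o=cv2.inRange(hsv,(5,150,120),(20,255,255));k=np.zeros_like(o);k[195:220,325:372]=1;o=o*k
v,u=np.nonzero(o);p=W[v,u];print("bar n",len(v),p.mean(0),np.percentile(p[:,2],[5,50,95]),cv2.minAreaRect(p[:,:2].astype(np.float32)*1000))
E
```

```text
pack [ 0.4721 -0.2716  0.0424]
packgrey [ 0.4779 -0.2434  0.0257]
tableR [ 0.4397 -0.159  -0.0006]
bay [0.5283 0.1227 0.0575]
bayfl [0.558  0.0865 0.0623]
latch [0.5619 0.029  0.1098]
cap [ 0.6552 -0.273   0.0839]
timer [ 0.6438 -0.1971  0.0479]
face1 [0.5745 0.1653 0.1243]
face2 [0.4557 0.1162 0.0474]
face3 [ 0.5475 -0.0783  0.0438]
top [0.6825 0.0083 0.1306]
plane [-0.44265906 -0.22617254  0.86769749] [0.5668018  0.05608753 0.08807964] 5359 5994 29.80783431368166 yaw 27.064339524606424
bar n 235 [ 0.4724358  -0.27207572  0.04159032] [0.02314821 0.04221523 0.04560437] ((447.6355895996094, -173.37709045410156), (42.791751861572266, 279.85040283203125), 14.278656005859375)
```

View pics/crop0.png

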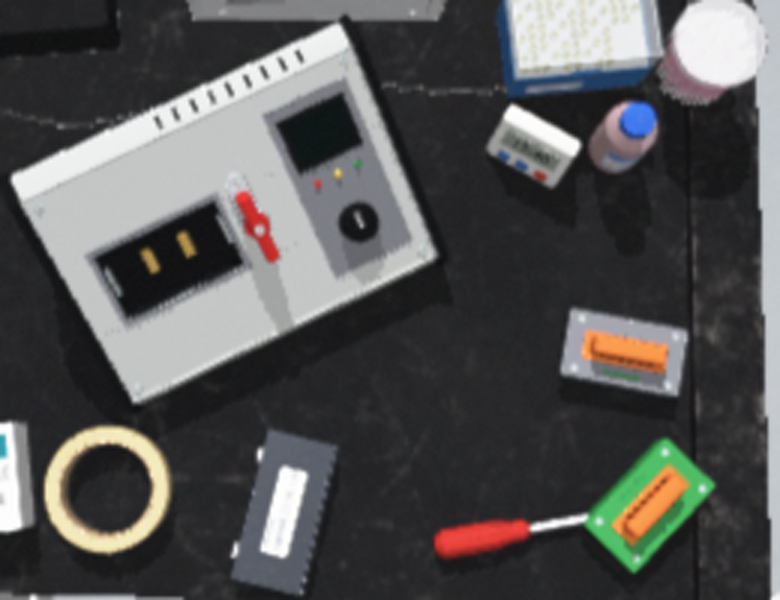

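The crop confirms the choice: the grey pack is at crop (625,352), which is top (348,207). The bay opening is at crop (170,260) and the red latch at (258,228), with its wing pointing up the slope. The green twin at (650,505) is left alone. I'll turn the tool now, then move over the pack.

move_arm --rows "0 0 0 0 0 -0.16;0 0 0 0 0 -0.16;0 0 0 0 0 -0.16;0 0 0 0 0 -0.16;0 0 0 0 0 -0.16;0 0 0 0 0 -0.16;0 0 0 0 0 -0.16"

```text
time_s: 1.02
ee_pos: [0.1385, -0.5317, 0.3004]
eef_rot: [-3.137, 0.002, -0.161]
force: [-0.6, -0.3, -0.5]
grip_width: 0.0939
```

```bash
cat >> h.py <<'E'
def go(obs,P,Rt):
    "total move in tool axes: mm, rotvec"
    R0=rpy(obs["eef_rot"]);d=R0.T@(np.array(P)-obs["ee_pos"])*1000
    w=R.from_matrix(R0.T@Rt).as_rotvec()
    print("shift",d.round(1),"turn",w.round(4),"|",np.linalg.norm(d).round(1),np.degrees(np.linalg.norm(w)).round(1))
def rays(c,uv,obs=None):
    K=c["mtx"];uv=np.atleast_2d(uv).astype(float)
    d=np.c_[(uv[:,0]-K[0,2])/K[0,0],(uv[:,1]-K[1,2])/K[1,1],np.ones(len(uv))]
    if "position" in c: return np.array(c["position"]),d@rpy(c["attitude"]).T
    H=np.array(c["hand_eye"]);Rt=rpy(obs["eef_rot"])
    return obs["ee_pos"]+Rt@H[:3,3],d@(Rt@H[:3,:3]).T
def onplane(c,uv,n,p0,obs=None):
    o,d=rays(c,uv,obs);n=np.array(n);return o+d*(((np.array(p0)-o)@n)/(d@n))[:,None]
E
python3 - <<'E'
from h import *
from station import sensors
o=sensors.get_obs();print(o["ee_pos"],o["eef_rot"],o["qpos"])
go(o,[.47,-.25,.28],rpy([np.pi,0,-.18]))
E
```

```text
[ 0.13852515 -0.53167285  0.30040736] [-3.13724641e+00  1.56422868e-03 -1.60658817e-01] [-1.38258679e+00  3.02191549e-01  1.52332156e+00  1.62105732e-05
  1.32069867e+00 -1.22192862e+00]
shift [ 282.2 -331.    21.4] turn [-0.0043  0.0016  0.0193] | 435.5 1.1
```

move_arm --rows "35 -41 3 0 0 0;35 -41 3 0 0 0;35 -41 3 0 0 0;35 -41 3 0 0 0;35 -41 3 0 0 0;35 -41 3 0 0 0;35 -41 3 0 0 0;35 -41 3 0 0 0;0 0 0 0 0 0"

```text
time_s: 2.15
ee_pos: [0.4757, -0.2423, 0.275]
eef_rot: [-3.136, 0.003, -0.159]
force: [-0.3, -1.3, 0.1]
grip_width: 0.094
```

```bash
python3 - <<'E'
from h import *
from station import sensors,camera
o=sensors.get_obs();print(o["ee_pos"],o["eef_rot"],o["qpos"])
c=camera("wrist");cv2.imwrite("pics/w1.png",c["color"]);np.savez("/tmp/w1.npz",**c);np.savez("/tmp/w1o.npz",**o)
E
```

```text
[ 0.47565159 -0.24225387  0.27495423] [-3.13558891  0.00327774 -0.159026  ] [-0.54110397  0.29011371  1.59994428  0.00457226  1.25681762 -0.38349174]
```

View pics/w1.png

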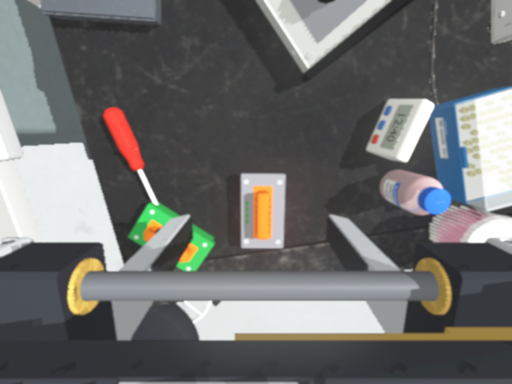

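The wrist view shows the grey pack at (263,210) between the fingers, with the bar upright at (263,212). The green twin is at lower left and the bottle and timer are at right, both clear.

```bash
python3 - <<'E'
from h import *
c=dict(np.load("/tmp/w1.npz"));o=dict(np.load("/tmp/w1o.npz"));im=c["color"]
hsv=cv2.cvtColor(im,cv2.COLOR_BGR2HSV)
m=(((hsv[...,1]<60)&(hsv[...,2]>80))|cv2.inRange(hsv,(5,120,100),(22,255,255)).astype(bool)).astype(np.uint8)
k=np.zeros_like(m);k[165:252,230:300]=1;m*=k
m=cv2.morphologyEx(m,cv2.MORPH_CLOSE,np.ones((5,5)));m=cv2.morphologyEx(m,cv2.MORPH_OPEN,np.ones((5,5)))
C=max(cv2.findContours(m,0,1)[0],key=cv2.contourArea);print(cv2.boundingRect(C))
p=onplane(c,C[:,0],[0,0,1],[0,0,.024],o);print("grey top",cv2.minAreaRect((p[:,:2]*1000).astype(np.float32)))
b=cv2.inRange(hsv,(5,120,100),(22,255,255))*k
C=max(cv2.findContours(b,0,1)[0],key=cv2.contourArea);print(cv2.boundingRect(C))
p=onplane(c,C[:,0],[0,0,1],[0,0,.045],o);print("bar",cv2.minAreaRect((p[:,:2]*1000).astype(np.float32)))
W=world(c,o);v,u=np.nonzero(cv2.erode(b,np.ones((3,3))));print(np.median(W[v,u],0))
s=W[180:245,244:250].reshape(-1,3);print(np.median(s,0))
E
```

```text
(239, 172, 61, 80)
grey top ((482.5788879394531, -281.6500244140625), (106.64987182617188, 79.60453796386719), 80.98211669921875)
(253, 186, 19, 53)
bar ((473.87054443359375, -273.3494567871094), (65.8734130859375, 21.915197372436523), 80.6117172241211)
[ 0.47385643 -0.27266681  0.04561568]
[ 0.45342348 -0.2749205   0.0257102 ]
```

```bash
python3 - <<'E'
from h import *
from station import sensors
o=sensors.get_obs()
go(o,[.4739,-.2731,.125],rpy([np.pi,0,-.161]))
E
```

```text
shift [  4.5  30.3 149.9] turn [-0.0057  0.0034  0.0007] | 153.0 0.4
```

move_arm --rows "2 15 20 -0.006 0.003 0;2 15 30 0 0 0;0 0 30 0 0 0;0 0 30 0 0 0;0 0 25 0 0 0;0 0 8 0 0 0;0 0 0 0 0 0"

```text
time_s: 3.08
ee_pos: [0.4681, -0.2813, 0.1295]
eef_rot: [3.139, -0.001, -0.169]
force: [1.2, -0.1, 0.1]
grip_width: 0.0939
```

```bash
python3 - <<'E'
from h import *
from station import sensors,camera
o=sensors.get_obs();print(o)
go(o,[.4739,-.2731,.125],rpy([np.pi,0,-.161]))
c=camera("wrist");cv2.imwrite("pics/w2.png",c["color"])
E
```

```text
{'time_s': 3.075, 'qpos': array([-0.60766219,  0.49717725,  1.68723831, -0.00199285,  0.95567547,
       -0.43791319]), 'joint_vel': array([-0.01150174, -0.00865134, -0.00311796, -0.00063312,  0.00432504,
       -0.00498557]), 'tau': array([-4.99699765e-02, -5.58185828e+01, -2.76377392e+01,  3.94578406e-02,
       -1.47648035e-01, -2.01640956e-03]), 'ee_pos': array([ 0.46808384, -0.28128967,  0.12948594]), 'eef_rot': array([ 3.13948073e+00, -6.68181309e-04, -1.68599523e-01]), 'force': array([ 1.22393286, -0.06449599,  0.07861245]), 'moment': array([-3.40159912e-02, -1.47076219e-01, -9.64336959e-05]), 'grip_width': 0.09389561051013515}
shift [ 4.4 -9.1  4.5] turn [ 0.0021 -0.0007 -0.0076] | 11.0 0.5
```

View pics/w2.png

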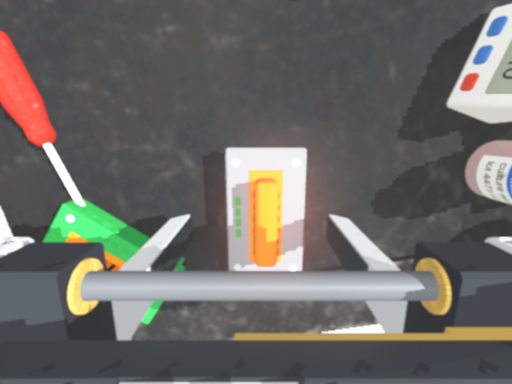

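The fingers straddle the bar at (266,220), but the tool overshot about 9 mm along y. I'll correct that and narrow the opening so the left finger stays clear of the green twin.

move_arm --rows "2 -5 0 0 0 0;1 -3 0 0 0 0;1 -1 0 0 0 0.004;0 0 0 0 0 0;0 0 0 0 0 0" --grip 0

```text
time_s: 3.75
ee_pos: [0.4748, -0.2728, 0.1324]
eef_rot: [3.138, -0.005, -0.172]
force: [-0.6, -0.1, -1.3]
grip_width: 0.0485
```

```bash
python3 - <<'E'
from h import *
from station import sensors,camera
o=sensors.get_obs()
go(o,[.4739,-.2731,.125],rpy([np.pi,0,-.161]))
c=camera("wrist");o=sensors.get_obs();im=c["color"]
hsv=cv2.cvtColor(im,cv2.COLOR_BGR2HSV);b=cv2.inRange(hsv,(5,120,100),(22,255,255));b[:,:200]=0;b[:,330:]=0;b[275:]=0
C=max(cv2.findContours(b,0,1)[0],key=cv2.contourArea)
W=world(c,o);v,u=np.nonzero(b);q=W[v,u];q=q[(q[:,2]>.04)&(q[:,2]<.05)]
print(len(q),cv2.minAreaRect((q[:,:2]*1000).astype(np.float32)),q[:,2].mean())
E
```

```text
shift [-0.9  0.4  7.4] turn [ 0.004  -0.0047 -0.0113] | 7.4 0.7
1201 ((474.1485290527344, -275.9591369628906), (55.26134490966797, 16.9608154296875), 80.38528442382812) 0.04558581464708168
```

move_arm --rows "-1 0 4 0.004 -0.005 -0.009;0 0 3 0 0 0;0 0 0 0 0 0;0 0 0 0 0 0"

```text
time_s: 4.3
ee_pos: [0.4736, -0.2728, 0.1245]
eef_rot: [-3.141, 0.001, -0.163]
force: [0.8, 0.3, 0.3]
grip_width: 0.0473
```

move_arm --rows "0 0 0 0 0 0;0 0 0 0 0 0;0 0 0 0 0 0;0 0 0 0 0 0" --grip -1 --newtons 50

```text
time_s: 4.8
ee_pos: [0.4736, -0.2728, 0.1247]
eef_rot: [-3.141, 0.001, -0.163]
force: [0.4, -0.1, -0.9]
grip_width: 0.0154
```

move_arm --rows "0 0 -10 0 0 0;0 0 -20 0 0 0;0 0 -30 0 0 0;0 0 -30 0 0 0;0 0 -30 0 0 0;0 0 -20 0 0 0;0 0 0 0 0 0"

```text
time_s: 5.68
ee_pos: [0.4733, -0.2725, 0.2723]
eef_rot: [-3.141, 0.0, -0.163]
force: [-0.6, 0.3, -2.8]
grip_width: 0.016
```

```bash
python3 - <<'E'
from h import *
from station import sensors,camera
o=sensors.get_obs();print(o)
c=camera("wrist");cv2.imwrite("pics/w3.png",c["color"]);np.savez("/tmp/w3.npz",**c);np.savez("/tmp/w3o.npz",**o)
c=camera("top");np.savez("/tmp/top1.npz",**c);cv2.imwrite("pics/t1.png",c["color"])
E
```

```text
{'time_s': 5.675, 'qpos': array([-5.89556116e-01,  3.17830213e-01,  1.57016084e+00, -4.21521044e-06,
        1.25410403e+00, -4.26710432e-01]), 'joint_vel': array([-0.00141302,  0.0112354 ,  0.02444161, -0.00025301, -0.00627691,
        0.0020449 ]), 'tau': array([ 1.86167238e-02, -5.57080293e+01, -3.64035738e+01,  5.44175191e-02,
        4.94576655e-01, -3.36251942e-04]), 'ee_pos': array([ 0.47326074, -0.27253769,  0.27228325]), 'eef_rot': array([-3.14138835e+00,  4.59035582e-04, -1.62844323e-01]), 'force': array([-0.59292124,  0.3266223 , -2.78236023]), 'moment': array([-0.07782714, -0.03908469,  0.02734832]), 'grip_width': 0.016038751519133306}
```

View pics/w3.png

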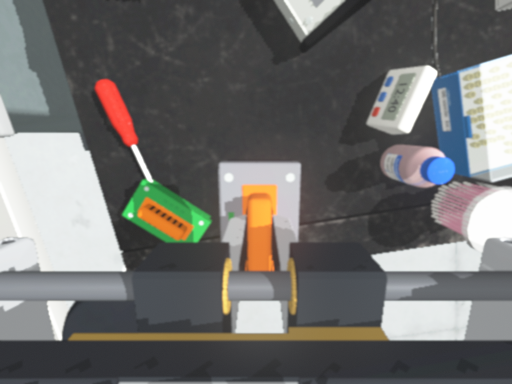

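View pics/t1.png

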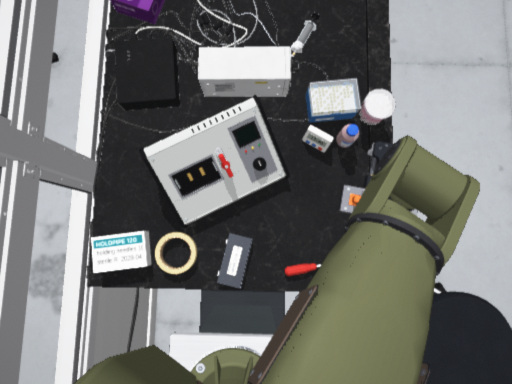

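The lift worked: the grip reads 16 mm and the pack hangs square between the fingers, with its far edge at wrist row 163. Next I measure the pack in the hand and the bay.

```bash
python3 - <<'E'
from h import *
c=dict(np.load("/tmp/top0.npz"));im=c["color"]
cv2.imwrite("pics/bayt.png",cv2.resize(im[145:205,155:255],None,fx=8,fy=8,interpolation=cv2.INTER_CUBIC))
c=dict(np.load("/tmp/w3.npz"));o=dict(np.load("/tmp/w3o.npz"))
cv2.imwrite("pics/packh.png",cv2.resize(c["color"][150:250,200:320],None,fx=6,fy=6,interpolation=cv2.INTER_CUBIC))
W=world(c,o);T=(W-o["ee_pos"])@rpy(o["eef_rot"])
for u in(225,232,245,275,293): print(u,[T[v,u].round(4).tolist() for v in(170,185,200)])
E
```

```text
225 [[-0.0229, -0.0392, 0.0984], [-0.0233, -0.0286, 0.0995], [-0.0236, -0.0178, 0.0994]]
232 [[-0.0182, -0.039, 0.0993], [-0.0183, -0.0288, 0.0984], [-0.0187, -0.018, 0.099]]
245 [[-0.0093, -0.0392, 0.0985], [-0.0094, -0.0288, 0.0981], [-0.0095, -0.0183, 0.0977]]
275 [[0.0111, -0.0391, 0.0989], [0.0112, -0.029, 0.0974], [0.0113, -0.0184, 0.0974]]
293 [[0.0233, -0.0391, 0.0988], [0.0237, -0.0287, 0.0991], [0.024, -0.018, 0.0988]]
```

View pics/bayt.png

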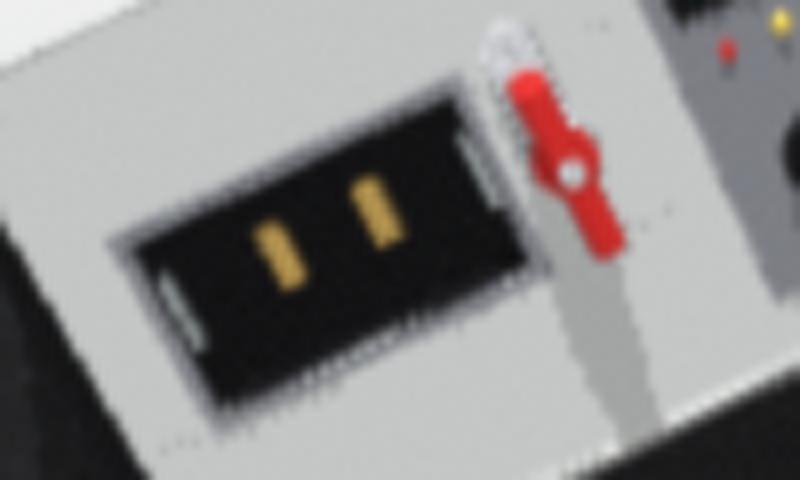

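View pics/packh.png

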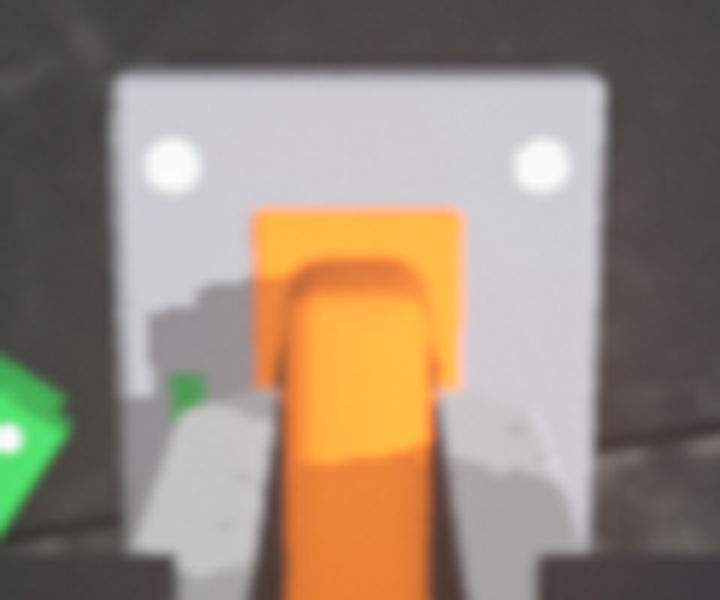

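```bash
python3 - <<'E'
from h import *
c=dict(np.load("/tmp/top0.npz"));W=world(c)
n=np.array([-0.44265906,-0.22617254,0.86769749]);p0=np.array([0.5668018,0.05608753,0.08807964])
X=np.cross(np.cross(n,[0,0,1]),n);X/=np.linalg.norm(X);X*=np.sign(X[2]);Y=np.cross(n,X)
print("X",X,"Y",Y)
px=lambda l:np.array([(155+(a+.5)/8-.5,145+(b+.5)/8-.5) for a,b in l])
for nm,l in dict(outer=[(110,243),(460,75),(548,270),(218,435)],inner=[(138,250),(455,97),(528,262),(220,408)]).items():
    q=onplane(c,px(l),n,p0);ctr=q.mean(0);print(nm,ctr.round(4),[np.linalg.norm(q[i]-q[(i+1)%4]).round(4) for i in range(4)])
    e=(q[1]-q[0]+q[2]-q[3]);e2=(q[0]-q[3]+q[1]-q[2]);print(" Y dir yaw",np.degrees(np.arctan2(-e[1],-e[0])),"X yaw",np.degrees(np.arctan2(e2[1],e2[0])),"ideal",np.degrees(np.arctan2(X[1],X[0])))
q=onplane(c,px([(572,172)]),n,p0+.027*n)[0];print("latch rel outer", X@(q-ctr),Y@(q-ctr),n@(q-ctr))
# pack in hand
c=dict(np.load("/tmp/w3.npz"));H=c["hand_eye"];K=c["mtx"]
for zt in(.099,.1005):
  for uv in[(218.4,161.8),(300.8,161.8),(228.7,177.3),(290.2,177.2)]:
    d=H[:3,:3]@np.array([(uv[0]-K[0,2])/K[0,0],(uv[1]-K[1,2])/K[1,1],1]);print(zt,uv,(H[:3,3]+d*(zt-H[2,3])/d[2]).round(4))
E
```

```text
X [0.77268129 0.39479433 0.49709261] Y [-4.54990752e-01  8.90496160e-01 -2.77555756e-17]
outer [0.533  0.0983 0.0818] [np.float64(0.1133), np.float64(0.0666), np.float64(0.111), np.float64(0.068)]
 Y dir yaw 117.82557856032197 X yaw 26.617878019400127 ideal 27.06433923996909
inner [0.5335 0.098  0.082 ] [np.float64(0.103), np.float64(0.0562), np.float64(0.1022), np.float64(0.055)]
 Y dir yaw 117.33193423175243 X yaw 25.324399001195797 ideal 27.06433923996909
latch rel outer 0.0006417294647317294 -0.0735800957558373 0.026999999875865613
0.099 (218.4, 161.8) [-0.0272 -0.0447  0.099 ]
0.099 (300.8, 161.8) [ 0.0285 -0.0447  0.099 ]
0.099 (228.7, 177.3) [-0.0205 -0.034   0.099 ]
0.099 (290.2, 177.2) [ 0.0216 -0.0341  0.099 ]
0.1005 (218.4, 161.8) [-0.0275 -0.0445  0.1005]
0.1005 (300.8, 161.8) [ 0.0287 -0.0445  0.1005]
0.1005 (228.7, 177.3) [-0.0207 -0.0338  0.1005]
0.1005 (290.2, 177.2) [ 0.0218 -0.0339  0.1005]
```

```bash
python3 - <<'E'
from h import *
c=dict(np.load("/tmp/w1.npz"));o=dict(np.load("/tmp/w1o.npz"))
cv2.imwrite("pics/w1c.png",cv2.resize(c["color"][160:260,220:320],None,fx=6,fy=6,interpolation=cv2.INTER_CUBIC))
c3=dict(np.load("/tmp/w3.npz"));H=c3["hand_eye"];K=c3["mtx"];uv=(259,193.5)
d=H[:3,:3]@np.array([(uv[0]-K[0,2])/K[0,0],(uv[1]-K[1,2])/K[1,1],1]);print("bar end",(H[:3,3]+d*(.0795-H[2,3])/d[2]).round(4))
uv=(259,185)
d=H[:3,:3]@np.array([(uv[0]-K[0,2])/K[0,0],(uv[1]-K[1,2])/K[1,1],1]);print("plate end",(H[:3,3]+d*(.0985-H[2,3])/d[2]).round(4))
t=dict(np.load("/tmp/top0.npz"));cv2.imwrite("pics/packt.png",cv2.resize(t["color"][185:230,320:375],None,fx=10,fy=10,interpolation=cv2.INTER_CUBIC))
E
```

```text
bar end [ 0.0002 -0.0273  0.0795]
plate end [ 0.0002 -0.0288  0.0985]
```

View pics/w1c.png

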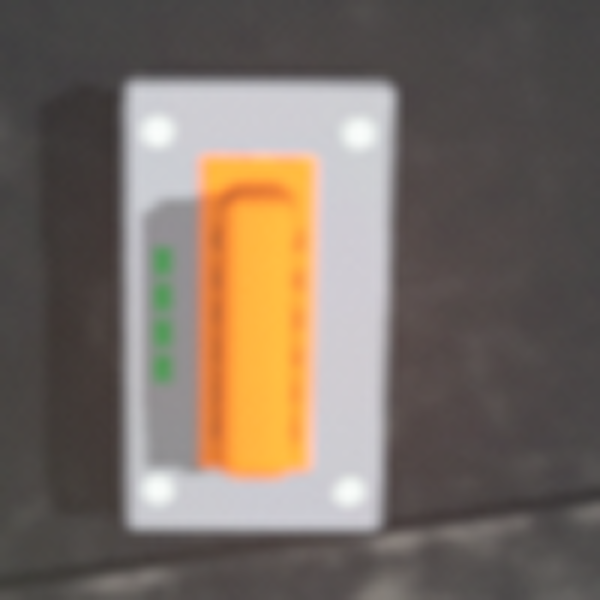

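View pics/packt.png

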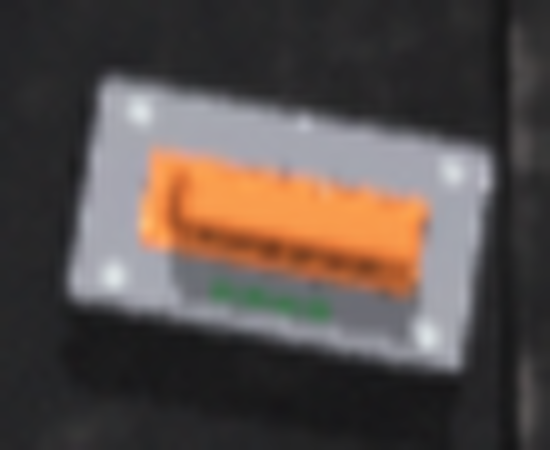

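```bash
python3 - <<'E'
from h import *
c=dict(np.load("/tmp/w1.npz"));o=dict(np.load("/tmp/w1o.npz"))
g=lambda l,x,y,s:np.array([(x+(a+.5)/s-.5,y+(b+.5)/s-.5) for a,b in l])
def rep(q):
    e=q[1]-q[0]+q[2]-q[3]
    print(q.mean(0).round(4),[np.linalg.norm(q[i]-q[(i+1)%4]).round(4) for i in range(4)],np.degrees(np.arctan2(e[1],e[0])))
for z in (.024,.0255):
  rep(onplane(c,g([(124,80),(396,84),(384,530),(126,528)],220,160,6),[0,0,1],[0,0,z],o))
  rep(onplane(c,g([(157,132),(358,133),(349,491),(158,489)],220,160,6),[0,0,1],[0,0,z],o))
c=dict(np.load("/tmp/top0.npz"))
rep(onplane(c,g([(105,76),(493,150),(462,370),(70,298)],320,185,10),[0,0,1],[0,0,.024]))
rep(onplane(c,g([(139,110),(453,173),(428,334),(113,275)],320,185,10),[0,0,1],[0,0,.024]))
E
```

```text
[ 0.4738 -0.2787  0.024 ] [np.float64(0.0567), np.float64(0.1002), np.float64(0.0574), np.float64(0.1006)] -9.708671243263337
[ 0.4733 -0.2793  0.024 ] [np.float64(0.0422), np.float64(0.0805), np.float64(0.0423), np.float64(0.0803)] -9.51146484508722
[ 0.4738 -0.2782  0.0255] [np.float64(0.0565), np.float64(0.0997), np.float64(0.0572), np.float64(0.1001)] -9.708671243263336
[ 0.4733 -0.2789  0.0255] [np.float64(0.042), np.float64(0.0801), np.float64(0.0421), np.float64(0.0799)] -9.511464845087206
[ 0.4741 -0.2758  0.024 ] [np.float64(0.099), np.float64(0.0562), np.float64(0.0991), np.float64(0.057)] -99.41821492993054
[ 0.4742 -0.276   0.024 ] [np.float64(0.0801), np.float64(0.0412), np.float64(0.0798), np.float64(0.0424)] -99.7998067641096
```

```bash
cat >> h.py <<'E'
YAW=np.radians(27.2);cy,sy=np.cos(YAW),np.sin(YAW)
BX=np.array([cy*np.cos(np.pi/6),sy*np.cos(np.pi/6),.5]);BZ=np.array([-cy*.5,-sy*.5,np.cos(np.pi/6)]);BY=np.cross(BZ,BX)
B0=np.array([.5332,.0983,.0818])
RT=np.c_[BX,-BY,-BZ]
PK=np.array([.0004,.0045,.1003])
def tgt(dx=0,dy=0,dz=0): return B0+BX*dx+BY*dy+BZ*dz-RT@PK
E
python3 - <<'E'
from h import *
from station import sensors
o=sensors.get_obs();print(tgt(),tgt(dz=.06),R.from_matrix(RT).as_euler('xyz'))
go(o,tgt(dz=.07),RT)
E
```

```text
[0.48623073 0.07922057 0.16846235] [0.45954823 0.06550763 0.22042387] [ 3.14159265 -0.52359878  0.47472956]
shift [ -71.8 -328.1   41.9] turn [ 0.1644  0.5083 -0.6235] | 338.5 47.0
```

move_arm --rows "0 0 0 0.027 0.085 -0.104;0 0 0 0.027 0.085 -0.104;0 0 0 0.027 0.085 -0.104;0 0 0 0.027 0.085 -0.104;0 0 0 0.027 0.085 -0.104;0 0 0 0.027 0.085 -0.104;0 0 0 0 0 0;0 0 0 0 0 0"

```text
time_s: 6.78
ee_pos: [0.4709, -0.271, 0.2609]
eef_rot: [-3.137, -0.53, 0.486]
force: [-0.7, 0.3, -1.3]
grip_width: 0.0153
```

```bash
python3 - <<'E'
from h import *
from station import sensors
o=sensors.get_obs();print(o["qpos"],o["ee_pos"]);go(o,tgt(dz=.07),RT)
E
```

```text
[-0.74396451  0.26192577  1.730497    0.58638358  1.04338677 -1.50597436] [ 0.47089506 -0.27095438  0.26085429]
shift [ 106.6 -302.4  100.7] turn [-0.0103 -0.0066  0.01  ] | 336.1 0.9
```

move_arm --rows "15 -35 0 0 0 0;15 -40 5 0 0 0;15 -40 5 0 0 0;15 -40 10 0 0 0;15 -40 10 0 0 0;12 -40 10 0 0 0;5 -25 10 0 0 0;0 0 0 0 0 0;0 0 0 0 0 0"

```text
time_s: 7.9
ee_pos: [0.4417, 0.0174, 0.2653]
eef_rot: [-3.134, -0.522, 0.471]
force: [0.5, 0.5, -1.7]
grip_width: 0.0157
```

```bash
python3 - <<'E'
from h import *
from station import sensors
o=sensors.get_obs();print(o["qpos"],o["ee_pos"]);go(o,tgt(dz=.07),RT)
E
```

```text
[-0.16302651 -0.05280003  2.06750272  0.4571226   0.75119636 -0.91387152] [0.44171038 0.01738405 0.26532204]
shift [ 10.3 -34.4  48. ] turn [-0.0056  0.0019 -0.0033] | 59.9 0.4
```

move_arm --rows "5 -15 15 -0.006 0.002 -0.003;4 -12 15 0 0 0;2 -7 12 0 0 0;0 0 4 0 0 0;0 0 0 0 0 0;0 0 0 0 0 0"

```text
time_s: 8.65
ee_pos: [0.4571, 0.0599, 0.2309]
eef_rot: [3.14, -0.524, 0.468]
force: [0.1, 0.2, -1.6]
grip_width: 0.0155
```

```bash
python3 - <<'E'
from h import *
from station import sensors,camera
o=sensors.get_obs();print(o["qpos"],o["ee_pos"]);go(o,tgt(dz=.07),RT)
c=camera("wrist");cv2.imwrite("pics/w4.png",c["color"]);np.savez("/tmp/w4.npz",**c);np.savez("/tmp/w4o.npz",**o)
c=camera("scene");cv2.imwrite("pics/s4.png",c["color"]);np.savez("/tmp/s4.npz",**c)
E
```

```text
[-0.04109902  0.03470827  2.07298487  0.43601539  0.61119221 -0.8144373 ] [0.45709597 0.05990203 0.23094719]
shift [-1.2 -3.9  1.5] turn [ 0.0051 -0.0003 -0.0059] | 4.3 0.4
```

View pics/w4.png

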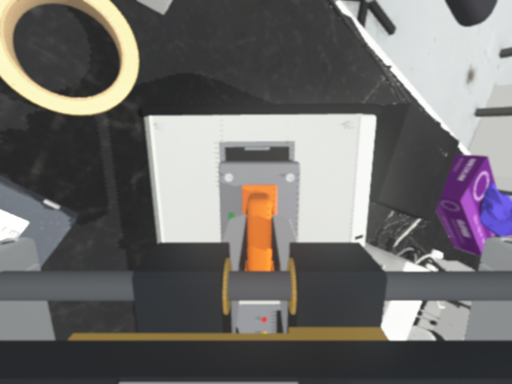

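View pics/s4.png

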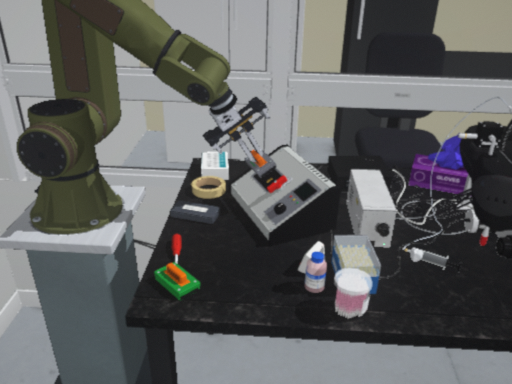

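The wrist view shows the pack, with its far edge at row 162, just out from the bay. The bay's left end and bezel show at about (257,150). I'll compare the two in this same camera.

```bash
python3 - <<'E'
from h import *
c=dict(np.load("/tmp/w4.npz"));cv2.imwrite("pics/w4c.png",cv2.resize(c["color"][130:205,205:310],None,fx=7,fy=7,interpolation=cv2.INTER_CUBIC))
E
```

```text
(no output)
```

View pics/w4c.png

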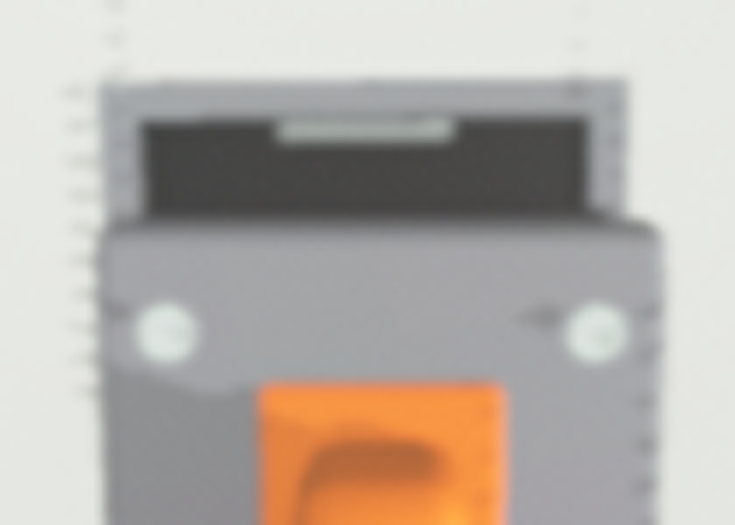

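```bash
python3 - <<'E'
from h import *
c=dict(np.load("/tmp/w4.npz"));o=dict(np.load("/tmp/w4o.npz"));H=c["hand_eye"];K=c["mtx"]
g=lambda a,b:(205+(a+.5)/7-.5,130+(b+.5)/7-.5)
Rm=rpy(o["eef_rot"]);Rrel=RT.T@Rm # tool->ideal tool axes
W=world(c,o);T=((W-o["ee_pos"])@RT)
print("face depth (ideal tool z)",np.median(T[150:235,165:210,2]),np.median(T[150:230,305:350,2]))
print("roller/floor",T[152,235],T[155,275])
fd=np.median(T[130:235,165:210,2])
def at(uv,z):
    d=Rrel@H[:3,:3]@np.array([(uv[0]-K[0,2])/K[0,0],(uv[1]-K[1,2])/K[1,1],1]);h=Rrel@H[:3,3];return h+d*(z-h[2])/d[2]
for z in(fd,.1718): print("face z",z,"inner",at(g(141,120),z).round(4),at(g(590,120),z).round(4),"outer",at(g(103,80),z).round(4),at(g(627,80),z).round(4), "low in",at(g(141,200),z).round(4),at(g(590,200),z).round(4))
for z in(.099,.1003): print("pack",at(g(103,222),z).round(4),at(g(660,222),z).round(4),"screws",at(g(166,334),z).round(4),at(g(597,334),z).round(4))
print((np.linalg.inv(RT)@(B0-o["ee_pos"])).round(4))
n=BZ;s=W[150:235,165:210].reshape(-1,3);q=s[np.abs((s-np.median(s,0))@n)<.006];m=np.linalg.svd(q-q.mean(0))[2][2];print("face normal tool",(RT.T@m).round(4))
s=np.r_[s,W[125:135,165:350].reshape(-1,3),W[150:230,305:350].reshape(-1,3)];q=s[np.abs((s-np.median(s,0))@n)<.006];m=np.linalg.svd(q-q.mean(0),full_matrices=False)[2][2];print((RT.T@m).round(4),len(q))
E
```

```text
face depth (ideal tool z) 0.16883280397658773 0.1688224735921982
roller/floor [-0.02339459 -0.04278211  0.19228138] [ 0.01710479 -0.03951518  0.1925011 ]
face z 0.16881959610630642 inner [-0.0307 -0.0497  0.1688] [ 0.0284 -0.0494  0.1688] outer [-0.0355 -0.0549  0.1688] [ 0.0332 -0.0545  0.1688] low in [-0.031  -0.0392  0.1688] [ 0.0286 -0.0389  0.1688]
face z 0.1718 inner [-0.031  -0.0495  0.1718] [ 0.0287 -0.0492  0.1718] outer [-0.0359 -0.0548  0.1718] [ 0.0335 -0.0544  0.1718] low in [-0.0314 -0.0389  0.1718] [ 0.029  -0.0385  0.1718]
pack [-0.0259 -0.0447  0.099 ] [ 0.0277 -0.0444  0.099 ] screws [-0.0202 -0.0337  0.099 ] [ 0.0219 -0.0335  0.099 ]
pack [-0.0261 -0.0446  0.1003] [ 0.0279 -0.0443  0.1003] screws [-0.0204 -0.0335  0.1003] [ 0.0221 -0.0333  0.1003]
[-0.0008  0.0006  0.1718]
face normal tool [-9.0e-04  2.2e-03 -1.0e+00]
[ 1.e-04  7.e-04 -1.e+00] 5574
```

Both methods agree on the correction: the wrist view gives about (-2.0,-3.3) mm and dead reckoning gives (-1.2,-3.9) mm. The distance to seat is about 70 mm. I'll correct, then descend until the underside is just above the mouth.

move_arm --rows "-1 -2 0 0.005 0 -0.003;-1 -1.5 5 0 0 0;0 0 10 0 0 0;0 0 12 0 0 0;0 0 8 0 0 0;0 0 3 0 0 0;0 0 0 0 0 0;0 0 0 0 0 0"

```text
time_s: 9.75
ee_pos: [0.4719, 0.0717, 0.1944]
eef_rot: [-3.14, -0.524, 0.472]
force: [0.4, -0.2, -1.8]
grip_width: 0.0158
```

```bash
cat > look.py <<'E'
import sys
from h import *
from station import sensors,camera
k=sys.argv[1]
o=sensors.get_obs();print(o["ee_pos"],o["force"].round(1),o["grip_width"]);go(o,tgt(),RT)
c=camera("wrist");np.savez(f"/tmp/w{k}.npz",**c);np.savez(f"/tmp/w{k}o.npz",**o)
cv2.imwrite(f"pics/w{k}c.png",cv2.resize(c["color"][130:205,205:310],None,fx=7,fy=7,interpolation=cv2.INTER_CUBIC))
E
python3 look.py 5
```

```text
[0.47185088 0.07170261 0.19442877] [ 0.4 -0.2 -1.8] 0.015814086210760324
shift [ 1.1 -0.1 30.6] turn [-0.0002 -0.0001 -0.0028] | 30.6 0.2
```

View pics/w5c.png

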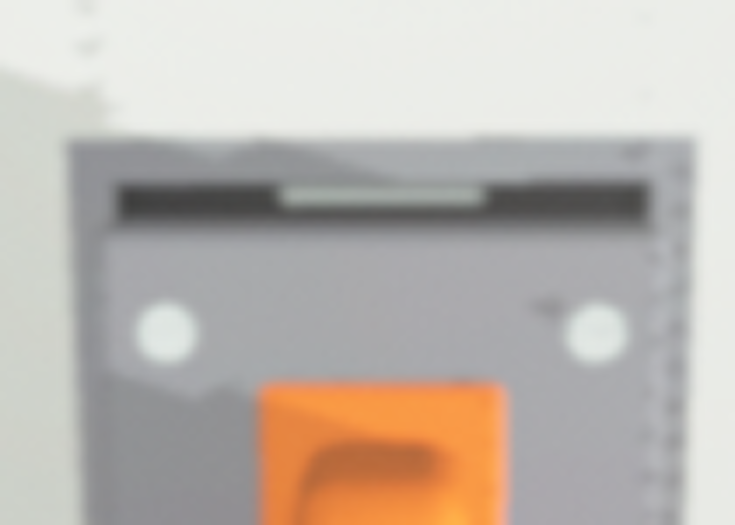

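```bash
cat > rel.py <<'E'
import sys
from h import *
def rel(k,li,ri,top,fd):
    c=dict(np.load(f"/tmp/w{k}.npz"));o=dict(np.load(f"/tmp/w{k}o.npz"));H=c["hand_eye"];K=c["mtx"]
    g=lambda a,b:(205+(a+.5)/7-.5,130+(b+.5)/7-.5)
    Rrel=RT.T@rpy(o["eef_rot"]);W=world(c,o);T=(W-o["ee_pos"])@RT
    print("face depth",np.median(T[150:230,165:200,2]),"top depth",np.median(T[172:176,235:282,2]))
    def at(uv,z):
        d=Rrel@H[:3,:3]@np.array([(uv[0]-K[0,2])/K[0,0],(uv[1]-K[1,2])/K[1,1],1]);h=Rrel@H[:3,3];return h+d*(z-h[2])/d[2]
    a,b=at(g(li,top),fd),at(g(ri,top),fd);s,t=at(g(166,334),.1),at(g(597,334),.1);e=at(g(380,225),.1)
    print("mouth w",b[0]-a[0],"bay-pack x",(a+b)[0]/2-(s+t)[0]/2,"y screws",a[1]+.052-(s[1]+.040),"y edge",a[1]+.052-(e[1]+.05))
if __name__=="__main__": rel(sys.argv[1],*[float(v) for v in sys.argv[2:]])
E
python3 rel.py 4 141 590 120 .170; python3 rel.py 5 118 648 183 .130
```

```text
face depth 0.16882191318807205 top depth 0.09936183251519587
mouth w 0.05936160442906488 bay-pack x -0.001985610745163135 y screws -0.004064248148175735 y edge -0.003465491836278957
face depth 0.1279075115527475 top depth 0.09902607690648083
mouth w 0.05953543559832585 bay-pack x 0.00020636175532231203 y screws 6.550769146069363e-05 y edge 0.0007350129094259375
```

The pack and mouth are aligned within 1 mm in the same camera, with about 29 mm left to go. Now I insert gently.

move_arm --rows "0 0 5 0 0 0;0 0 5 0 0 0;0 0 4 0 0 0;0 0 2 0 0 0;0 0 0 0 0 0"

```text
time_s: 10.42
ee_pos: [0.4795, 0.0756, 0.1799]
eef_rot: [-3.14, -0.524, 0.472]
force: [-0.7, 0.9, -0.6]
grip_width: 0.0157
```

```bash
python3 look.py 6
```

```text
[0.47951565 0.07558325 0.17986256] [-0.7  0.9 -0.6] 0.015657137985617735
shift [ 0.9 -0.2 13.7] turn [ 0.     -0.0006 -0.0028] | 13.7 0.2
```

View pics/w6c.png

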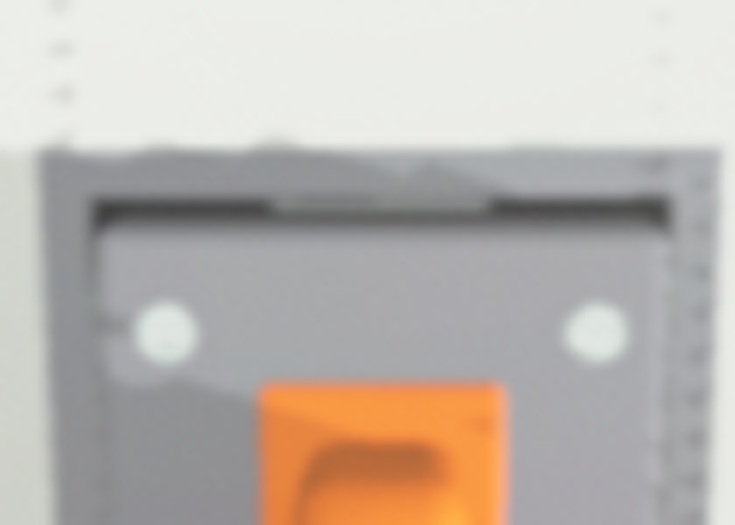

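It is in the mouth and centred, with no contact force. I'll press on in small rows.

move_arm --rows "0 0 2.5 0 0 0;0 0 2.5 0 0 0;0 0 2 0 0 0;0 0 0 0 0 0"

```text
time_s: 10.98
ee_pos: [0.4828, 0.0771, 0.1741]
eef_rot: [-3.141, -0.525, 0.472]
force: [-4.1, -1.2, 2.7]
grip_width: 0.0156
```

move_arm --rows "0 0 2.5 0 0 0;0 0 2.5 0 0 0;0 0 0 0 0 0"

```text
time_s: 11.35
ee_pos: [0.4851, 0.0783, 0.1697]
eef_rot: [-3.141, -0.525, 0.472]
force: [-8.4, -3.9, 8.4]
grip_width: 0.0155
```

```bash
python3 look.py 7
```

```text
[0.48507432 0.07829256 0.16970819] [-8.4 -3.9  8.4] 0.015459735923101622
shift [ 0.6 -0.3  1.8] turn [ 0.0003 -0.0015 -0.0023] | 1.9 0.2
```

View pics/w7c.png

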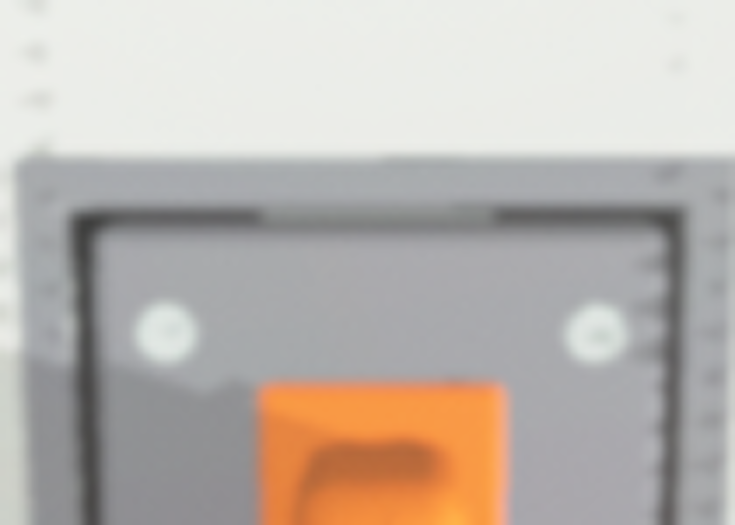

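move_arm --rows "0 0 3 0 0 0;0 0 3 0 0 0;0 0 0 0 0 0"

```text
time_s: 11.78
ee_pos: [0.4864, 0.0785, 0.1671]
eef_rot: [-3.141, -0.526, 0.474]
force: [5.8, 2.5, -9.5]
grip_width: 0.0154
```

```bash
python3 look.py 8; python3 rel.py 8 70 690 210 .1
```

```text
[0.48644174 0.07854957 0.16706989] [ 5.8  2.5 -9.5] 0.015436973143605303
shift [ 0.8 -0.7 -1.1] turn [ 0.     -0.002  -0.0007] | 1.6 0.1
face depth 0.09614144659575206 top depth 0.09598501167823817
mouth w 0.06005639205937202 bay-pack x -0.0001359487145390012 y screws -0.000176302057031473 y edge 0.0005296655267125819
```

View pics/w8c.png

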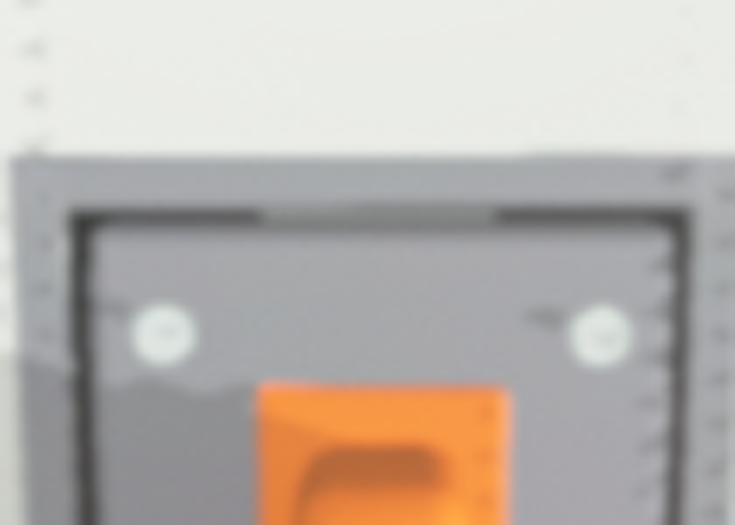

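The force reversed, so the rollers now pull the pack in, and the pack top depth equals the face depth (96.0 against 96.1 mm). A small extra press, then release.

move_arm --rows "0 0 1.5 0 0 0;0 0 1.5 0 0 0;0 0 0 0 0 0"

```text
time_s: 12.2
ee_pos: [0.4865, 0.0785, 0.167]
eef_rot: [-3.141, -0.526, 0.476]
force: [5.6, 2.5, -9.7]
grip_width: 0.0154
```

```bash
python3 look.py 9; python3 rel.py 9 70 690 210 .097
```

```text
[0.48649397 0.07854094 0.16695436] [ 5.6  2.5 -9.7] 0.01542557590106692
shift [ 0.8 -0.7 -1.3] turn [-0.0011 -0.0024  0.0009] | 1.7 0.2
face depth 0.09604112528780612 top depth 0.09591240361954578
mouth w 0.059091735794882055 bay-pack x -0.00016076818931517328 y screws -0.000489477046435205 y edge 0.00025005783464684267
```

move_arm --rows "0 0 0 0 0 0;0 0 0 0 0 0;0 0 0 0 0 0" --grip -0.1

```text
time_s: 12.62
ee_pos: [0.4879, 0.0788, 0.1677]
eef_rot: [3.14, -0.529, 0.476]
force: [-0.6, 0.7, 3.9]
grip_width: 0.0408
```

move_arm --rows "0 0 -5 0 0 0;0 0 -15 0 0 0;0 0 -25 0 0 0;0 0 -25 0 0 0;0 0 -20 0 0 0;0 0 0 0 0 0;0 0 0 0 0 0"

```text
time_s: 13.5
ee_pos: [0.4448, 0.0574, 0.2462]
eef_rot: [-3.141, -0.524, 0.476]
force: [-0.7, 0.7, -0.2]
grip_width: 0.0424
```

```bash
python3 - <<'E'
from h import *
from station import sensors,camera
o=sensors.get_obs();print(o["ee_pos"],o["force"],o["qpos"]);go(o,tgt(),RT)
c=camera("wrist");np.savez("/tmp/w10.npz",**c);np.savez("/tmp/w10o.npz",**o)
cv2.imwrite("pics/w10.png",c["color"])
W=world(c,o);T=(W-o["ee_pos"])@RT
im=c["color"];print("face",np.median(T[155:235,180:205,2]),np.median(T[155:235,320:345,2]))
E
```

```text
[0.44484858 0.05737173 0.24619763] [-0.71474699  0.71533989 -0.24682863] [-0.05189975 -0.01826253  2.08512578  0.42622432  0.65662472 -0.81247518]
shift [ 1.6 -0.4 90.7] turn [-0.001  -0.0004  0.0008] | 90.7 0.1
face 0.18804725322706978 0.18803083408191895
```

View pics/w10.png

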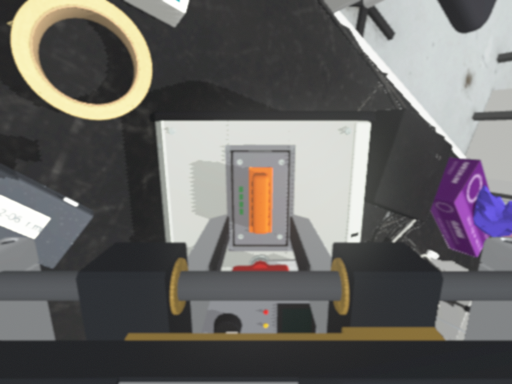

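The pack sits in the bay, with its top at (260,200) inside the bezel. The latch wing is still open at (260,268). Next I check flushness and compute the latch approach.

```bash
cat >> h.py <<'E'
B1=np.array([.4865,.0785,.1670])+RT@np.array([.0007,.005,.0985])
RL=np.c_[-BY,-BX,-BZ]
def ltgt(h,dx=0,dy=0): return B1-BY*.074+BX*dx+BY*dy+BZ*h
E
python3 - <<'E'
from h import *
from station import sensors
c=dict(np.load("/tmp/w10.npz"));o=dict(np.load("/tmp/w10o.npz"));W=world(c,o);T=(W-o["ee_pos"])@RT
for r in[(155,163,245,280),(170,185,238,246),(170,185,277,284),(225,238,234,242),(225,238,278,284)]: print(r,np.median(T[r[0]:r[1],r[2]:r[3],2]).round(4))
print(B1,B0);o=sensors.get_obs();go(o,ltgt(.165),RL)
E
```

```text
(155, 163, 245, 280) 0.188
(170, 185, 238, 246) 0.188
(170, 185, 277, 284) 0.1881
(225, 238, 234, 242) 0.1882
(225, 238, 278, 284) 0.188
[0.53312843 0.09684209 0.0820465 ] [0.5332 0.0983 0.0818]
shift [ 1.5 79.3 25.3] turn [-1.1000e-03  8.0000e-04  1.5715e+00] | 83.2 90.0
```

The pack is flush everywhere, 188.0 to 188.2 mm against the face at 188.0. I'll turn the tool and move over the latch.

move_arm --rows "0 0 0 0 0 0.175;0 0 0 0 0 0.175;0 0 0 0 0 0.175;0 0 0 0 0 0.175;0 0 0 0 0 0.175;0 0 0 0 0 0.175;0 0 0 0 0 0.175;0 0 0 0 0 0.175;0 0 0 0 0 0.17;0 0 0 0 0 0;25 0 0 0 0 0;25 0 0 0 0 0;20 0 0 0 0 0;5 0 0 0 0 0;0 0 0 0 0 0;0 0 0 0 0 0"

```text
time_s: 15.55
ee_pos: [0.4775, -0.0093, 0.2321]
eef_rot: [-2.635, 0.025, -1.115]
force: [-0.3, 0.7, -0.2]
grip_width: 0.0426
```

```bash
python3 - <<'E'
from h import *
from station import sensors,camera
o=sensors.get_obs();print(o["ee_pos"],o["qpos"],o["grip_width"]);go(o,ltgt(.165),RL)
c=camera("wrist");np.savez("/tmp/w11.npz",**c);np.savez("/tmp/w11o.npz",**o)
cv2.imwrite("pics/w11.png",c["color"])
E
```

```text
[ 0.47754182 -0.00928161  0.23212578] [-0.21253907  0.09077869  2.00564366  0.50683727  0.71289517  0.57717179] 0.042601996422044604
shift [  4.9 -10.2  13.7] turn [ 0.0169  0.012  -0.0289] | 17.8 2.0
```

View pics/w11.png

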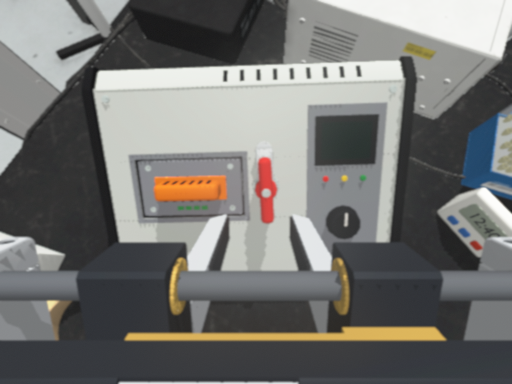

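The view shows the seated pack, the wing axis at (266,190) still open, and the knob at (343,222). I'll correct the pose and measure the axis.

move_arm --rows "3 -6 5 0.017 0.012 -0.029;2 -4 4 0 0 0;0 0 4 0 0 0;0 0 0 0 0 0;0 0 0 0 0 0"

```text
time_s: 16.23
ee_pos: [0.4943, -0.0058, 0.2252]
eef_rot: [-2.617, -0.002, -1.093]
force: [-0.1, 0.6, 0.2]
grip_width: 0.0424
```

```bash
python3 - <<'E'
from h import *
from station import sensors,camera
o=sensors.get_obs();print(o["ee_pos"]);go(o,ltgt(.165),RL)
c=camera("wrist");np.savez("/tmp/w12.npz",**c);np.savez("/tmp/w12o.npz",**o)
im=c["color"];cv2.imwrite("pics/w12.png",cv2.resize(im[120:260,120:400],None,fx=2.8,fy=2.8,interpolation=cv2.INTER_CUBIC))
hsv=cv2.cvtColor(im,cv2.COLOR_BGR2HSV);m=(cv2.inRange(hsv,(0,150,80),(5,255,255))|cv2.inRange(hsv,(172,150,80),(180,255,255)));m[:,:230]=0;m[:,300:]=0
W=world(c,o);T=(W-o["ee_pos"])@RL
v,u=np.nonzero(m);q=T[v,u];top=np.percentile(q[:,2],10);print(len(v),"top depth",top,"face",np.median(T[140:200,290:300,2]))
q=q[abs(q[:,2]-top)<.003];print(cv2.minAreaRect((q[:,:2]*1000).astype(np.float32)),q[:,1].min(),q[:,1].max())
E
```

```text
[ 0.49427783 -0.0057771   0.22522091]
shift [ 0.5  1.  -0.3] turn [-0.0014 -0.0001  0.0041] | 1.2 0.2
745 top depth 0.13488545845368285 face 0.1625320110270559
((1.1276240348815918, -0.12144660949707031), (57.76823425292969, 10.988837242126465), 87.59134674072266) -0.029013692977642502 0.028845194965215676
```

View pics/w12.png

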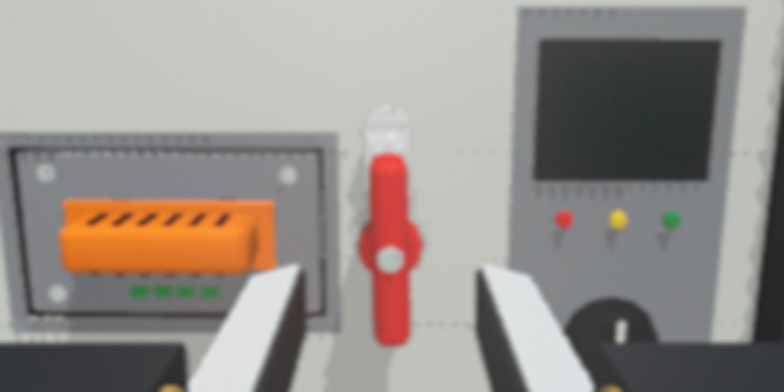

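The wing centre is 1 mm from the tool axis and its top is 27.6 mm above the face, as specified. Now I descend 58 mm and grip.

move_arm --rows "0.5 0 10 0 0 0.003;0.5 0 15 0 0 0;0 0 15 0 0 0;0 0 10 0 0 0;0 0 5 0 0 0;0 0 0 0 0 0;0 0 0 0 0 0"

```text
time_s: 17.15
ee_pos: [0.5209, 0.0068, 0.1735]
eef_rot: [-2.618, 0.0, -1.096]
force: [-0.1, -0.2, -0.1]
grip_width: 0.042
```

```bash
python3 - <<'E'
from h import *
from station import sensors,camera
o=sensors.get_obs();print(o["ee_pos"],o["force"]);go(o,ltgt(.106),RL)
E
```

```text
[0.52087865 0.00680637 0.17350477] [-0.07868814 -0.17786681 -0.10147555]
shift [-0.5  0.7 -0.8] turn [-0.0003  0.0003  0.0005] | 1.1 0.0
```

move_arm --rows "0 0 0 0 0 0;0 0 0 0 0 0;0 0 0 0 0 0;0 0 0 0 0 0" --grip -1 --newtons 25

```text
time_s: 17.65
ee_pos: [0.5204, 0.0076, 0.1743]
eef_rot: [-2.617, 0.002, -1.094]
force: [3.1, -1.7, -2.8]
grip_width: 0.0194
```

move_arm --rows "0 0 0 0 0 -0.1;0 0 0 0 0 -0.15;0 0 0 0 0 -0.15;0 0 0 0 0 -0.15;0 0 0 0 0 -0.15;0 0 0 0 0 -0.15;0 0 0 0 0 -0.15;0 0 0 0 0 -0.15;0 0 0 0 0 0"

```text
time_s: 18.77
ee_pos: [0.5194, 0.0082, 0.1739]
eef_rot: [-2.924, -0.479, 0.037]
force: [1.3, 1.5, -1.2]
grip_width: 0.0202
```

```bash
python3 - <<'E'
from h import *
from station import sensors,camera
o=sensors.get_obs();print(o["ee_pos"],o["force"],o["moment"],o["grip_width"],o["qpos"]);go(o,ltgt(.106),RT)
E
```

```text
[0.51939348 0.00818194 0.17391914] [ 1.28783972  1.46176321 -1.23108839] [-0.00770064  0.04112714  0.09072124] 0.02018145678398061 [-0.15509106  0.27009843  1.95815322  0.59459388  0.56131117 -0.69879627]
shift [ 0.3  1.4 -0.1] turn [-0.0048  0.0017 -0.3852] | 1.4 22.1
```

The grip reads 20 mm, so the pads hold the round hub and not the 12 mm wing. I'll look to see whether the wing is turning with them.

```bash
python3 - <<'E'
from h import *
from station import sensors,camera
c=camera("wrist");cv2.imwrite("pics/w13.png",c["color"])
c=camera("scene");cv2.imwrite("pics/s13.png",cv2.resize(c["color"][120:260,200:360],None,fx=4,fy=4,interpolation=cv2.INTER_CUBIC))
E
```

```text
(no output)
```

View pics/w13.png

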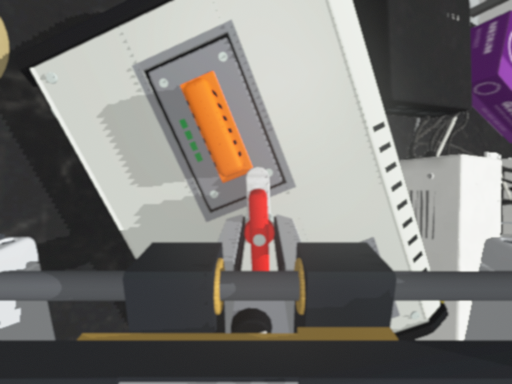

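View pics/s13.png

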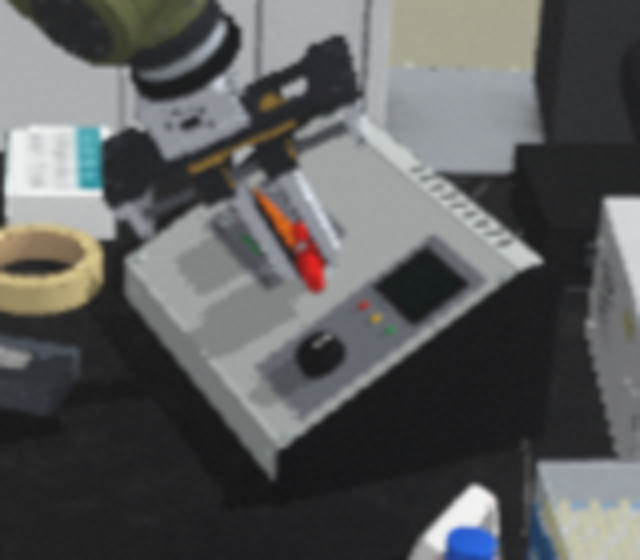

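The wing points straight along the tool, at (259,200), so it is turning with the gripper and the tongue is reaching over the pack's end. I'll finish the turn.

move_arm --rows "0 1 0 0 0 -0.13;0 0 0 0 0 -0.13;0 0 0 0 0 -0.1;0 0 0 0 0 -0.04;0 0 0 0 0 0"

```text
time_s: 19.5
ee_pos: [0.5191, 0.0079, 0.1736]
eef_rot: [-3.139, -0.522, 0.484]
force: [-0.5, 0.5, -1.1]
grip_width: 0.0198
```

```bash
python3 - <<'E'
from h import *
from station import sensors,camera
o=sensors.get_obs();print(o["ee_pos"],o["force"],o["moment"],"about bz",o["moment"]@BZ,o["grip_width"]);go(o,ltgt(.106),RT)
c=camera("wrist");cv2.imwrite("pics/w14.png",c["color"])
E
```

```text
[0.5190569  0.00787723 0.173645  ] [-0.46885325  0.50424524 -1.07364122] [ 0.17314866  0.14536228 -0.13377529] about bz -0.22607582822677905 0.01980404674988971
shift [ 0.2  1.3 -0.1] turn [-0.0075  0.0012  0.0081] | 1.3 0.6
```

View pics/w14.png

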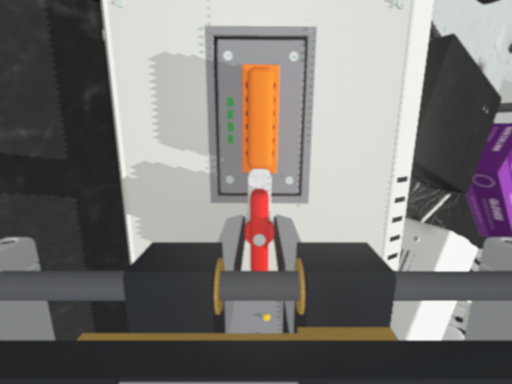

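The wing now points straight at the pack and the tongue lies over its end at (259,182). A moment of 0.23 N m shows the stop is reached. I'll release and back off.

move_arm --rows "0 0 0 0 0 0;0 0 0 0 0 0;0 0 0 0 0 0;0 0 0 0 0 0" --grip 0

```text
time_s: 20.05
ee_pos: [0.5193, 0.0077, 0.174]
eef_rot: [-3.138, -0.523, 0.481]
force: [-0.2, -0.2, 0.5]
grip_width: 0.047
```

move_arm --rows "0 0 -5 0 0 0;0 0 -15 0 0 0;0 0 -25 0 0 0;0 0 -25 0 0 0;0 0 -25 0 0 0;0 0 -20 0 0 0;0 0 0 0 0 0;0 0 0 0 0 0"

```text
time_s: 21.05
ee_pos: [0.4648, -0.021, 0.2809]
eef_rot: [3.141, -0.524, 0.481]
force: [-0.3, 0.2, 0.5]
grip_width: 0.0467
```

```bash
python3 - <<'E'
from h import *
from station import sensors,camera
o=sensors.get_obs();print(o["time_s"],o["ee_pos"],o["force"],o["grip_width"])
c=camera("wrist");cv2.imwrite("pics/w15.png",c["color"]);im=c["color"]
hsv=cv2.cvtColor(im,cv2.COLOR_BGR2HSV);m=(cv2.inRange(hsv,(0,150,80),(5,255,255))|cv2.inRange(hsv,(172,150,80),(180,255,255)));m[:,:230]=0;m[:,290:]=0
W=world(c,o);T=(W-o["ee_pos"])@RT
v,u=np.nonzero(m);q=T[v,u];top=np.percentile(q[:,2],10);q=q[abs(q[:,2]-top)<.003];print(cv2.minAreaRect((q[:,:2]*1000).astype(np.float32)))
np.savez("/tmp/w15.npz",T=T)
t=camera("top");cv2.imwrite("pics/t15.png",t["color"])
E
```

```text
21.05 [ 0.46479921 -0.02100809  0.28092713] [-0.30202234  0.20819787  0.51832965] 0.04671160328403469
((0.18436050415039062, -0.424530029296875), (56.62185287475586, 9.750905990600586), 89.56330108642578)
```

View pics/w15.png

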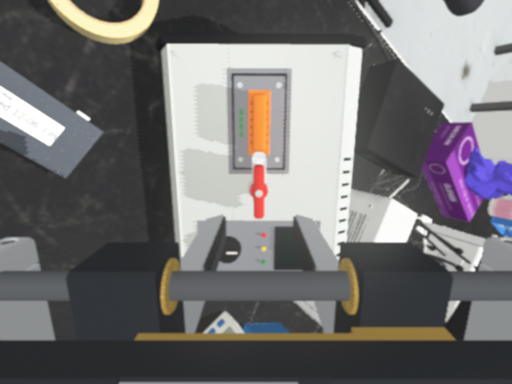

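View pics/t15.png

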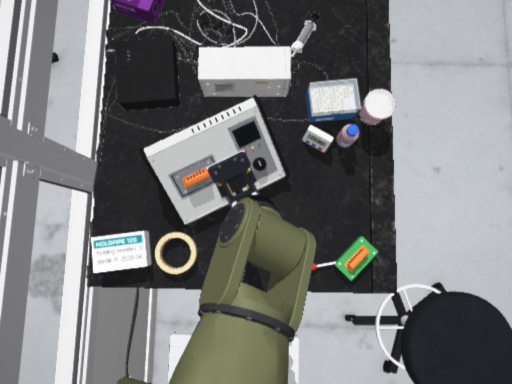

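The wing lies within 0.5° of the bay's y axis, pointing left, with the tongue on the pack's end at (259,158). The bottle and timer stand where they were. One last flushness check, then I hand in.

```bash
python3 - <<'E'
import numpy as np
T=np.load("/tmp/w15.npz")["T"]
for r in[(100,150,190,220),(100,150,305,335),(78,84,248,272),(95,110,236,244),(95,110,276,281),(148,164,236,246),(148,164,274,281)]: print(r,np.median(T[r[0]:r[1],r[2]:r[3],2]).round(4))
from station import ctrl
print(ctrl.hand_in())
E
```

```text
(100, 150, 190, 220) 0.2272
(100, 150, 305, 335) 0.2271
(78, 84, 248, 272) 0.2271
(95, 110, 236, 244) 0.2272
(95, 110, 276, 281) 0.2274
(148, 164, 236, 246) 0.2271
(148, 164, 274, 281) 0.2272
the job is handed in; nothing more can be done
None
```

The grey battery pack is snapped home in the bay, the red latch is turned fully across it, and the job was handed in at about 21 s. Handing in gave no verdict.

**Last checks**
- **Pack:** its top measures within about 0.3 mm of the face at every spot checked. It was centred within about 0.5 mm just before I let go of it.
- **Latch:** the wing is within about 0.5° of the locked direction and the stop was felt at the end of the turn. The tongue lies over the end of the pack.
- **Surroundings:** the gripper is open and about 120 mm clear of the latch. By eye in the top view, the bottle and timer stand where they started; I did not measure them.

**What disagreed**
- **Cameras:** the wrist and top cameras differed by about 2.5 mm on where the pack lay, so I aligned it to the bay using the wrist camera alone.
- **Grasp:** I took the pack about 5 mm off the middle of its bar, and it slid slightly in the fingers as it snapped in.
- **Latch grip:** the fingers closed on the latch's round hub (20 mm) instead of the 12 mm wing, but it turned without slipping.

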